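Close the handle mould and hold it shut

TASK

Lift the lid off the blue mould tub by its knob and set it down, knob up, centred on the cork mat. Then fit the loose upper half of the plaster mould onto the two dowels of the lower half in the tub, red ends together, and press it down firmly (about 10 to 15 N) so that the sprung lower half sinks most of its 10 mm travel. Finish while still gripping the upper half and holding it pressed down; do not let go, and leave the mug and the bowl where they are.

Things in the scene. Friction and masses are not known exactly. Their poses are not given: they have to be found in the camera images.
- tub: blue open-topped rectangular tub, fixed to the bench, 180 mm (its x) by 140 mm (its y), 74 mm high to the rim, walls 6 mm. Origin: centre of its underside, on the bench. It stands in any of three places, turned up to 0.35 rad. The lower mould half sits centred in it with the same heading; the lid covers it at the start
- lower (a joint): how far the lower mould half has been pushed down on its springs, in m: 0 at rest, 0.010 at the stop. The weight of the upper half alone does not move it (2 to 3 N of push more starts it moving); from there it gives 1 mm per newton, so 12 to 13 N of push reaches the stop
- lower_face (a point): centre of the lower mould half's top (mating) face, 46 mm above the bench at rest. Lower half: off-white plaster block 120 mm (x) by 80 mm (y) by 28 mm, x, y, z axes as the tub's, z up; +x end painted red; a dark C-shaped handle cavity in its face
- dowel_big (a point): foot of the thick brass dowel, on the mating face 45 mm from its centre towards the red (+x) end: diameter 14 mm, 15 mm tall, the top 6 mm tapering to 8 mm
- dowel_small (a point): foot of the thin brass dowel, on the mating face 45 mm from its centre towards the plain (-x) end: diameter 10 mm, 15 mm tall, the top 6 mm tapering to 4 mm
- lid_knob (a point): centre of the head of the lid's black knob: 32 mm diameter, 20 mm high, on a stem 16 mm thick and 16 mm long. Lid: loose white plate 190 x 150 x 6 mm, its top 26 mm below this point; a grey lip 160 x 120 x 6 mm beneath it drops into the tub with 4 mm of play, its underside 38 mm below this point. About 0.22 kg. On the tub this point is 106 mm above the bench
- upper_grip (a point): centre of the grip rib on top of the loose upper mould half: rib 60 mm long (x), 24 mm thick (y), 40 mm high, its top 20 mm above this point; the block's top is 20 mm and its flat mating underside 48 mm below this point. Lies on the bench, rib up, turned up to 0.7 rad, red end away from the robot. Fitted, this point is 48 mm above lower_face, same heading
- upper_face (a point): centre of the upper half's mating underside, axes as upper_grip. Upper half: off-white plaster block 120 mm (x) by 80 mm (y) by 28 mm plus the rib, +x end painted red, about 0.35 kg
- hole_big (a point): mouth, on the underside, of the through hole for the thick dowel, 45 mm from the centre towards the red (+x) end, diameter 17 mm
- hole_small (a point): mouth, on the underside, of the through hole for the thin dowel, 45 mm from the centre towards the plain (-x) end, diameter 13 mm
- mat: cork mat fixed on the bench, 200 mm (x) by 170 mm (y), 4 mm thick, turned up to 0.3 rad; origin at the centre of its underside; the lid goes here
- mug: bystander: white mug, radius 40 mm, 85 mm high, origin at its foot, to be left alone
- bowl: bystander: blue bowl, radius 55 mm, 50 mm high, origin at its foot, to be left alone
Not all that is in view belongs to the job. Leave any green, orange or yellow look-alike of the part that bears upper_grip alone.

How it is judged:
By the outcome, as a careful person would: the job done as asked, in the order asked, and still so for the second after the job is handed in, while the arm keeps its last pose, push and grip.
It also fails if it takes over 64 s, if anything falls off the work surface, if the arm or the gripper's body presses on something with over 40 N, if the wrist force passes 120 N, or if a joint passes its speed limit or range.

ROBOT

A 6-joint arm with a two-finger parallel gripper is mounted at the origin on the work surface. World frame = base frame: x ahead of the robot, y to its left, z up, the work surface at z = 0. Lengths are in mm, angles in degrees, forces in N, time in s.
With the tool pointing down it reaches from about 350 to 850 mm from the base axis. Payload 8.1 kg.
Tool frame: the origin (TCP) lies between the finger pads; the fingertips stand 22 mm ahead of it and the grasp point (between the pads) lies 3 mm ahead of it; z points along the fingers, y is the line along which they close (so a half turn about z gives the same grasp; the last joint's range is limited). The gripper opens to 85 mm and grips with 20 to 120 N. Pads are 22 mm wide; open, the fingers measure 114 mm over their backs; the gripper's body (76 mm by 85 mm) begins 54 mm behind the grasp point. The pads swing forward as they close: fully open they stand 13 mm farther back than shut.
Start: joints at [-71.413, 7.471, 85.268, -0, 87.261, -4.893], TCP at [239.075, -550.317, 253.292] pointing down, gripper open.
Joint ranges: [-169.43, 169.43], [-51.17, 129.36], [1.28, 143.12], [-76.62, 256.62], [0, 156.53], [-152.29, 152.29]. Speed limits (degrees/s): [136.94, 136.94, 159.86, 180, 180, 180].

INTERFACE

Orientations are given as [roll, pitch, yaw] about the fixed x, y, z axes, in that order (R = Rz(yaw) Ry(pitch) Rx(roll)).
In Python, from bench import r, vision gives the robot as it stands.
- The arm moves only by the tool step_arm, never from a script. Its argument "targets" is a list that holds one entry, the list of rows, each a list of 6 numbers: the shift along the world's x, y, z in mm, then the turn, a rotation vector about the world's x, y, z in rad. In form: [[[x, y, z, rx, ry, rz], ...]]. A call has 1 to 12 rows; each row is the pose to reach, as a shift and turn from the pose commanded when the call began; what a row does not reach only later rows make up. A row lasts 1/12 s, in which the tool goes at most 41.7 mm and 7.16 degrees, less where a joint would pass 70% of its speed; a pose out of reach is approached as far as the arm can. A call with a gripper value outside its range is refused whole. "fingers" is the gripper's target within -1 to 1 (shut at 1, half-way at 0, fully open at -1), set as the call begins (left out, the last holds). The fingers move at their own pace and stop on an object; "newtons" is the grip in N (left out, the last holds). Time passes only in rows, so rows that repeat a pose let the fingers close. It gives the time, the measured TCP pose, the force, the opening and the grip force at its end, in the units of the state.
- r.sense(): the state, without advancing time (a new reading comes with each control period).
- vision.snapshot(name): name is "scene" or "top" or "wrist"; returns a dict with "img" (420x560x3 uint8, blue, green, red), "mtx" (3x3 intrinsics, pixels), "eye" and "attitude" of the camera in the world. Camera axes: x right, y up, looking along -z (the intrinsics and any distortion apply to the point x, -y, -z); pixel columns grow to the right and rows downward; lengths in mm; the calibration is good to about 2 mm. A picture is of the moment at which its call begins. There is no depth.
- r.hand_in(): hands the job in; it is judged then, once.
The state is a dict: "time": time; "joint_pos": joint angles; "qd": joint speeds; "joint_efforts": joint torques, N m; "tool_pos": TCP position; "tcp_rot": TCP orientation; "ft_force": force on the tool from outside, world axes, zero at the start; "wrist_torque": the same for the moment, N m; "finger_gap": finger opening in mm; "grip_force": force on a finger pad.
Only numpy, scipy, OpenCV 4.12 (cv2) and the standard library are available. Lean on these libraries where they do the work, as an engineer would, in place of code of your own. Each camera call takes 0.05 s, during which the arm holds its last target. There are 200 camera calls.

## Working session

There is one attempt and no reset: what is moved stays moved. The work goes in short steps, Python scripts to look and compute and a tool call to move; the robot and the scene stay as the last step left them, time stands still between calls to the robot, and variables do not carry over. Pictures are saved under pics/ and viewed, at most 10 in all, crops included, and the job is handed in when it is done.

Besides the shell and the picture viewer there is one more tool, called after ">>>" as name(argument=value, ...), one argument or row to a line, values as JSON. step_arm: Moves the arm, as the interface text tells. Its arguments: {"type":"object","properties":{"targets":{"type":"array"},"fingers":{"type":"number"},"newtons":{"type":"number"}},"required":["targets"]}

```bash
mkdir -p pics; ls
python3 - <<'E'
from bench import r, vision
import cv2, pickle
print(r.sense())
for n in ("scene","top","wrist"):
    s=vision.snapshot(n); pickle.dump(s,open(f"pics/{n}0.pkl","wb")); cv2.imwrite(f"pics/{n}0.png",s["img"]); print(n,{k:v for k,v in s.items() if k!="img"})
E
```

```text
pics
{'time': 0.0, 'joint_pos': array([-7.14117955e+01,  7.51415185e+00,  8.53303976e+01, -7.15295475e-04,
        8.72615249e+01, -4.89273235e+00]), 'qd': array([-0.03413354, -0.07546927,  0.01528706, -0.05423152,  0.08993665,
       -0.06074346]), 'joint_efforts': array([-1.25815619e-03, -5.69404078e+01, -5.00547159e+01, -4.12240715e-04,
        1.50826498e-02,  2.62011383e-05]), 'tool_pos': array([ 238.92102065, -549.81633125,  252.24364662]), 'tcp_rot': array([-1.79894251e+02, -8.33532952e-03,  2.34809640e+01]), 'ft_force': array([ 0.58787265, -0.40602766,  0.34461341]), 'wrist_torque': array([-0.02556136, -0.05434606,  0.02944759]), 'grip_force': 0.0, 'finger_gap': 85.57386423375549}
scene {'mtx': array([[544.55477578,   0.        , 277.21791897],
       [  0.        , 544.55477578, 207.19968102],
       [  0.        ,   0.        ,   1.        ]]), 'eye': array([1358.48762423,  262.79031584, 1100.20329124]), 'attitude': array([ 41.9948734 ,   1.08176728, 110.72050063])}
top {'mtx': array([[471.43343892,   0.        , 279.63357364],
       [  0.        , 471.43343892, 203.38736814],
       [  0.        ,   0.        ,   1.        ]]), 'eye': array([ 348.73414391,  -62.46652004, 1146.47367296]), 'attitude': array([  8.16023736,  -1.18781127, -88.37686676])}
wrist {'mtx': array([[346.22429752,   0.        , 283.50971317],
       [  0.        , 346.22429752, 207.69692867],
       [  0.        ,   0.        ,   1.        ]]), 'eye': array([ 313.65542515, -517.00697357,  373.60957034]), 'attitude': array([-18.4551625 ,   0.07637705, -66.49618488])}
```

View pics/top0.png

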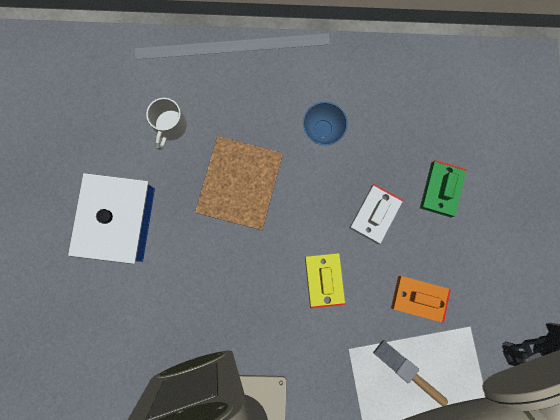

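View pics/scene0.png

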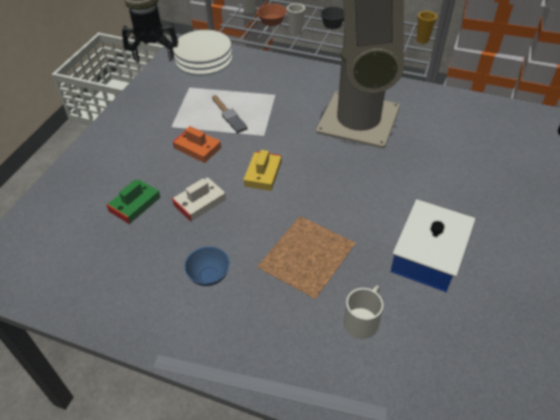

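White knobbed lid at top (112,218), knob at (104,216). Upper-half candidates in the top view are white (377,213), green (443,188), yellow (325,280) and orange (421,298). Only the off-white one, with its red end away from the robot, fits the description. Mat corners are about (217,137), (283,153), (262,229), (196,213). Next I'll check with close crops.

```bash
cat > h.py <<'E'
import numpy as np, cv2, pickle
from scipy.spatial.transform import Rotation as Ro
def load(n): return pickle.load(open(f"pics/{n}.pkl","rb"))
def Rm(s): return Ro.from_euler("xyz",s["attitude"],degrees=True).as_matrix()
def ray(s,uv):
    d=np.linalg.inv(s["mtx"])@np.array([uv[0],uv[1],1.]); return Rm(s)@(d*[1,-1,-1])
def on(s,uv,z):
    d=ray(s,uv); return s["eye"]+d*(z-s["eye"][2])/d[2]
def tri(*pairs):
    A=np.zeros((3,3));b=np.zeros(3)
    for s,uv in pairs:
        d=ray(s,uv);d/=np.linalg.norm(d);P=np.eye(3)-np.outer(d,d);A+=P;b+=P@s["eye"]
    x=np.linalg.solve(A,b); return x
def proj(s,p):
    c=Rm(s).T@(np.asarray(p)-s["eye"]); q=s["mtx"]@(c*[1,-1,-1]); return q[:2]/q[2]
def snap(n,name):
    from bench import vision
    s=vision.snapshot(n); pickle.dump(s,open(f"pics/{name}.pkl","wb")); cv2.imwrite(f"pics/{name}.png",s["img"]); return s
def crop(img,u,v,w,h,k): return cv2.resize(img[v:v+h,u:u+w],(w*k,h*k),interpolation=cv2.INTER_CUBIC)
E
python3 - <<'E'
from h import *
t=load("top0");s=load("scene0")
c=lambda i,u,v:crop(i["img"],u,v,133,100,3)
m=np.vstack([np.hstack([c(t,45,170),c(s,370,195)]),np.hstack([c(t,310,165),c(s,133,145)])])
cv2.imwrite("pics/m1.png",m)
for q in [(217,137),(283,153),(262,229),(196,213)]: print(on(t,q,4).round(1))
E
```

```text
[675.4  79.3   4. ]
[640.  -86.3   4. ]
[449.1 -40.5   4. ]
[483.2 121.2   4. ]
```

View pics/m1.png

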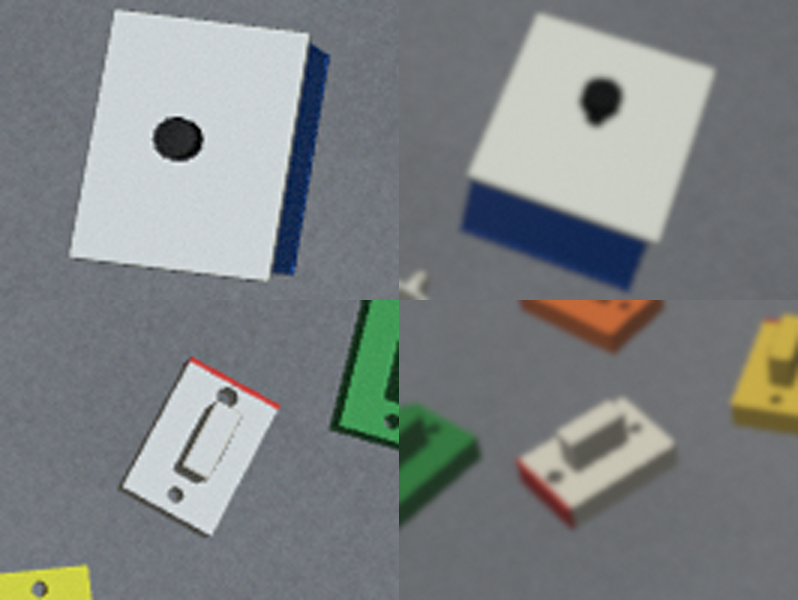

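Run:
```python
from h import *
t=load("top0");s=load("scene0")
T=lambda x,y,u,v:((x+.5)/3-.5+u,(y+.5)/3-.5+v)
L=[((116,10),(660,242)),((310,34),(470,177)),((270,280),(537,13)),((70,257),(715,69))]
P=[tri((t,T(*a,45,170)),(s,T(b[0]-399,b[1],370,195))) for a,b in L]
P=np.array(P);print(P.round(1),P.mean(0).round(1))
for i,j in((3,0),(2,1)): d=P[j]-P[i];print(np.degrees(np.arctan2(d[1],d[0])))
print("knob",tri((t,T(178,139,45,170)),(s,T(601-399,98,370,195))))
H=[tri((t,T(a[0],a[1]-300,310,165)),(s,T(b[0]-399,b[1]-300,133,145))) for a,b in [((227,396),(555,476)),((176,494),(635,428))]]
print(H,np.mean(H,0));d=H[0]-H[1];print(np.degrees(np.arctan2(d[1],d[0])),np.linalg.norm(d))
```

```text
[[559.2 372.8  75.4]
 [545.7 225.   72.9]
 [357.8 240.5  76.5]
 [370.6 389.8  76.2]] [458.3 307.   75.2]
-5.147672615275038
-4.72816697551053
knob [458.57052933 306.67223464 104.42985999]
[array([ 534.0049341 , -335.55537263,   28.75437729]), array([ 453.95018544, -294.93410101,   26.55866601])] [ 493.97755977 -315.24473682   27.65652165]
-26.904086504456686 89.79794897802138
```

Lid centre is at (458.5, 307), heading -5°, with the knob at z≈105. The white upper half is at (494, -315), heading -27°, with its top at z≈28. The mat is at (562, 18), heading -13°. I'll swing over to the tub now.

>>> step_arm(
  targets=[
    [[27,27,0,0,0,-0.05],[55,57,0,0,0,-0.1],[82,85,0,0,0,-0.15],[110,113,0,0,0,-0.2],[137,141,0,0,0,-0.25],[165,170,0,0,0,-0.3],[192,198,0,0,0,-0.35],[219,226,0,0,0,-0.4],[246,254,0,0,0,-0.45],[273,282,0,0,0,-0.5],[291,310,0,0,0,-0.5],[295,350,0,0,0,-0.5]],
  ],
  fingers=-1,
)

```text
time: 1.15
tool_pos: [535.9, -199.6, 252.6]
tcp_rot: [180.0, -0.0, -5.2]
ft_force: [0.9, -0.2, 0.2]
finger_gap: 85.6
grip_force: 0.0
```

>>> step_arm(
  targets=[
    [[3,38,0,0,0,0],[6,78,0,0,0,0],[8,118,0,0,0,0],[8,158,0,0,0,0],[8,198,0,0,0,0],[5,238,0,0,0,0],[0,278,0,0,0,0],[-10,316,0,0,0,0],[-22,354,0,0,0,0],[-35,392,0,0,0,0],[-49,428,0,0,0,0],[-60,455,-20,0,0,0]],
  ],
)

```text
time: 2.15
tool_pos: [474.6, 258.2, 237.2]
tcp_rot: [-179.8, -0.3, -5.1]
ft_force: [0.9, 1.0, 1.1]
finger_gap: 85.4
grip_force: 0.0
```

Run:
```python
from h import *
s=snap("wrist","w1"); print(proj(s,(458.5,307,106)),proj(s,(458.5,307,80)))
```

```text
[224.71770236 229.63270096] [229.74419813 218.36174707]
```

View pics/w1.png

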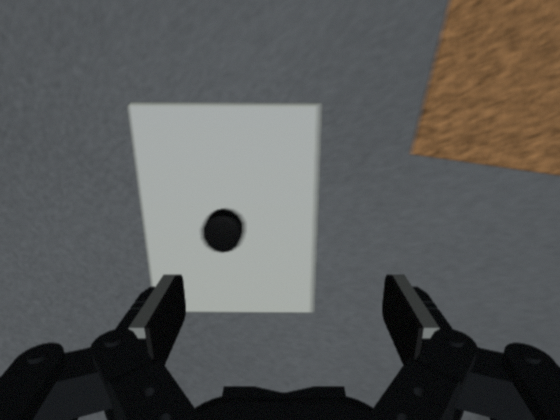

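The knob is at (223,231), within 2 px of the prediction, and the lid lines up with the tool. Descending to grip.

>>> step_arm(
  targets=[
    [[-8,26,-5,0,0,0],[-16,52,-15,0,0,0],[-16,52,-45,0,0,0],[-16,52,-75,0,0,0],[-16,52,-100,0,0,0],[-16,52,-115,0,0,0],[-16,52,-124,0,0,0],[-16,52,-124,0,0,0]],
  ],
)

```text
time: 2.87
tool_pos: [456.4, 305.7, 106.5]
tcp_rot: [179.8, 0.2, -5.2]
ft_force: [-0.8, 0.5, -0.7]
finger_gap: 85.5
grip_force: 0.0
```

>>> step_arm(
  targets=[
    [[0,0,0,0,0,0],[0,0,0,0,0,0],[0,0,0,0,0,0],[0,0,0,0,0,0],[0,0,0,0,0,0],[0,0,0,0,0,0],[0,0,0,0,0,0],[0,0,0,0,0,0]],
  ],
  fingers=1,
  newtons=40,
)

```text
time: 3.53
tool_pos: [458.9, 307.1, 110.8]
tcp_rot: [-179.9, -0.1, -5.2]
ft_force: [-0.7, -1.2, 6.4]
finger_gap: 31.1
grip_force: 39.4
```

>>> step_arm(
  targets=[
    [[0,0,5,0,0,0],[0,0,12,0,0,0],[0,0,22,0,0,0],[0,0,34,0,0,0],[0,0,46,0,0,0],[0,0,58,0,0,0],[0,0,66,0,0,0],[0,0,70,0,0,0],[0,0,70,0,0,0]],
  ],
)

```text
time: 4.28
tool_pos: [458.8, 307.1, 181.0]
tcp_rot: [-179.9, -0.1, -5.2]
ft_force: [1.2, 1.2, -1.8]
finger_gap: 30.7
grip_force: 39.7
```

Run:
```python
from h import *
from bench import r
s=snap("wrist","w2"); t=snap("top","t2"); x=r.sense();print(x["tool_pos"],x["finger_gap"],x["ft_force"])
cv2.imwrite("pics/m2.png",np.hstack([crop(s["img"],80,60,400,300,1),crop(t["img"],45,120,200,150,2)]))
```

```text
[457.95622688 306.59022228 179.06366501] 30.79789709391596 [-0.21060213  0.15234986 -2.6348029 ]
```

View pics/m2.png

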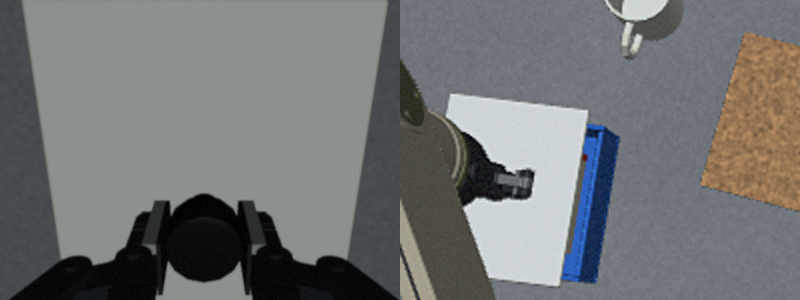

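Lid lifted, hanging level from the knob; the wrist view shows it held and the tub is open underneath. Carrying it to the mat.

>>> step_arm(
  targets=[
    [[6,-16,0,0,0,-0.01],[16,-44,0,0,0,-0.02],[28,-78,0,0,0,-0.035],[40,-112,0,0,0,-0.05],[52,-146,0,0,0,-0.068],[64,-180,0,0,0,-0.085],[76,-212,0,0,0,-0.1],[88,-242,-10,0,0,-0.115],[97,-268,-22,0,0,-0.13],[104,-284,-40,0,0,-0.137],[104,-289,-60,0,0,-0.137],[104,-289,-78,0,0,-0.137]],
  ],
)

```text
time: 5.38
tool_pos: [561.6, 15.7, 99.2]
tcp_rot: [180.0, 0.1, -13.2]
ft_force: [-0.2, 0.6, -2.6]
finger_gap: 30.6
grip_force: 40.0
```

>>> step_arm(
  targets=[
    [[0,0,-12,0,0,0],[0,0,-24,0,0,0],[0,0,-36,0,0,0],[0,0,-43,0,0,0],[0,0,-48,0,0,0],[0,0,-52,0,0,0],[0,0,-52,0,0,0]],
  ],
)

```text
time: 5.97
tool_pos: [561.9, 17.9, 48.9]
tcp_rot: [180.0, 0.0, -13.0]
ft_force: [-0.4, -0.7, -1.9]
finger_gap: 30.5
grip_force: 40.0
```

>>> step_arm(
  targets=[
    [[0,0,-1,0,0,0],[0,0,-2,0,0,0],[0,0,-3,0,0,0],[0,0,-4,0,0,0],[0,0,-4,0,0,0]],
  ],
)

```text
time: 6.38
tool_pos: [562.7, 17.7, 46.8]
tcp_rot: [-180.0, -0.1, -13.0]
ft_force: [-5.0, 0.0, 8.1]
finger_gap: 30.9
grip_force: 41.0
```

Touched down (+8 N). Release, then rise.

>>> step_arm(
  targets=[
    [[0,0,1,0,0,0],[0,0,1,0,0,0],[0,0,1,0,0,0],[0,0,1,0,0,0],[0,0,1,0,0,0],[0,0,1,0,0,0],[0,0,1,0,0,0]],
  ],
  fingers=-1,
)

```text
time: 6.97
tool_pos: [562.0, 17.7, 46.2]
tcp_rot: [180.0, 0.0, -13.0]
ft_force: [-0.3, 0.3, -0.0]
finger_gap: 85.1
grip_force: 0.0
```

>>> step_arm(
  targets=[
    [[0,0,10,0,0,0],[0,0,30,0,0,0],[0,0,60,0,0,0],[0,0,95,0,0,0],[-10,-35,120,0,0,-0.03],[-20,-70,140,0,0,-0.06],[-30,-108,150,0,0,-0.1],[-40,-146,150,0,0,-0.14],[-50,-184,150,0,0,-0.18],[-60,-222,150,0,0,-0.22],[-72,-255,150,0,0,-0.244],[-80,-285,150,0,0,-0.244]],
  ],
)

```text
time: 7.97
tool_pos: [480.9, -269.5, 197.4]
tcp_rot: [180.0, -0.0, -27.1]
ft_force: [1.0, 0.2, 0.4]
finger_gap: 85.1
grip_force: 0.0
```

Run:
```python
from h import *
from bench import r
x=r.sense();print(x["tool_pos"],x["tcp_rot"],x["finger_gap"])
s=snap("wrist","w3"); t=snap("top","t3")
for a in ((534,-335.6,28),(454,-295,28),(494,-315,68)): print(proj(s,a))
m=np.hstack([crop(s["img"],130,20,300,240,1),crop(t["img"],180,100,125,120,4)[:240*2,:]]) if 0 else None
a=cv2.resize(s["img"],(560,420)); b=crop(t["img"],185,125,120,120,2)
m=np.zeros((420,800,3),np.uint8); m[:,:560]=a; m[:240,560:]=b; 
m[240:420,560:]=crop(t["img"],60,170,120,90,2)
cv2.imwrite("pics/m3.png",m)
```

```text
[ 480.91104274 -269.50959286  197.350047  ] [ 1.79977929e+02 -4.89683861e-02 -2.71447943e+01] 85.09669374410389
[327.28141849  97.31248716]
[323.58916555 204.08156987]
[331.20788658 162.6273494 ]
```

View pics/m3.png

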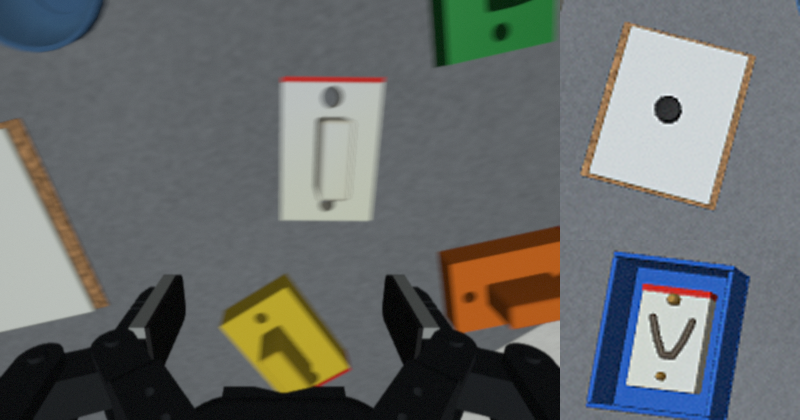

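The lid is centred on the mat with its knob up. The tub is open, with the red end and thick dowel towards +x. The wrist view shows the white part's holes at (332,97) and (326,206), near the prediction. Green, orange and yellow are clearly other parts.

Run:
```python
from h import *
s=load("w3")
a=on(s,(332,97),28);b=on(s,(326,206),28);print(a,b,(a+b)/2);d=a-b;print(np.degrees(np.arctan2(d[1],d[0])),np.linalg.norm(d))
# rib top corners and block top corners
q=[on(s,u,68) for u in((322,119),(356,119),(352,200),(320,200))];print(np.round(q,1),np.mean(q,0))
q=[on(s,u,28) for u in((281,81),(385,81),(372,220),(279,220))];print(np.round(q,1),np.mean(q,0))
```

```text
[ 532.49638625 -339.05832713   28.        ] [ 451.41526799 -296.14223579   28.        ] [ 491.95582712 -317.60028146   28.        ]
-27.89218923501787 91.73842506415214
[[ 525.1 -322.2   68. ]
 [ 514.3 -343.4   68. ]
 [ 460.8 -317.1   68. ]
 [ 471.8 -295.5   68. ]] [ 493.01118196 -319.55109074   68.        ]
[[ 561.8 -308.3   28. ]
 [ 524.4 -381.3   28. ]
 [ 420.7 -327.2   28. ]
 [ 458.6 -253.1   28. ]] [ 491.36237664 -317.47226512   28.        ]
```

>>> step_arm(
  targets=[
    [[3,-17,0,0,0,0],[7,-34,-5,0,0,0],[10,-50,-20,0,0,0],[10,-50,-50,0,0,0],[10,-50,-80,0,0,0],[10,-50,-108,0,0,0],[10,-50,-128,0,0,0],[10,-50,-137,0,0,0],[10,-50,-141,0,0,0],[10,-50,-141,0,0,0]],
  ],
)

```text
time: 8.9
tool_pos: [492.2, -316.9, 55.3]
tcp_rot: [-180.0, 0.0, -27.0]
ft_force: [-0.4, 1.2, -0.4]
finger_gap: 85.3
grip_force: 0.0
```

>>> step_arm(
  targets=[
    [[0,0,0,0,0,0],[0,0,0,0,0,0],[0,0,0,0,0,0],[0,0,0,0,0,0],[0,0,0,0,0,0],[0,0,0,0,0,0],[0,0,0,0,0,0],[0,0,0,0,0,0],[0,0,0,0,0,0]],
  ],
  fingers=1,
  newtons=80,
)

```text
time: 9.65
tool_pos: [492.7, -317.8, 56.3]
tcp_rot: [180.0, -0.1, -27.0]
ft_force: [-0.7, 1.3, 5.5]
finger_gap: 22.6
grip_force: 79.7
```

>>> step_arm(
  targets=[
    [[0,0,5,0,0,0],[0,0,15,0,0,0],[0,0,40,0,0,0],[0,0,70,0,0,0],[0,0,100,0,0,0],[0,0,125,0,0,0],[0,0,140,0,0,0],[0,0,140,0,0,0]],
  ],
)

```text
time: 10.32
tool_pos: [493.8, -318.7, 200.6]
tcp_rot: [179.9, -0.4, -27.0]
ft_force: [1.0, -0.2, -3.2]
finger_gap: 23.1
grip_force: 78.9
```

>>> step_arm(
  targets=[
    [[3,15,0,0,0,0.01],[8,42,0,0,0,0.03],[14,78,0,0,0,0.06],[20,115,0,0,0,0.09],[26,152,0,0,0,0.12],[32,189,0,0,0,0.15],[36,226,0,0,0,0.18],[36,263,0,0,0,0.21],[32,300,0,0,0,0.24],[25,336,0,0,0,0.27],[12,371,0,0,0,0.3],[-4,405,0,0,0,0.32]],
  ],
)

```text
time: 11.32
tool_pos: [486.0, 89.8, 193.0]
tcp_rot: [180.0, 0.2, -8.5]
ft_force: [0.5, 1.0, -3.3]
finger_gap: 23.0
grip_force: 79.0
```

>>> step_arm(
  targets=[
    [[-17,33,0,0,0,0.02],[-34,66,0,0,0,0.04],[-51,98,0,0,0,0.064],[-68,130,0,0,0,0.064],[-85,160,0,0,0,0.064],[-102,188,0,0,0,0.064],[-116,212,0,0,0,0.064],[-126,225,0,0,0,0.064],[-129,229,0,0,0,0.064],[-129,229,0,0,0,0.064]],
  ],
)

```text
time: 12.15
tool_pos: [357.1, 317.1, 193.5]
tcp_rot: [179.9, 0.1, -4.8]
ft_force: [-0.1, -0.4, -3.9]
finger_gap: 22.7
grip_force: 79.2
```

Run:
```python
from h import *
from bench import r
x=r.sense();print(x["tool_pos"],x["tcp_rot"],x["finger_gap"])
s=snap("wrist","w4")
c=np.array([458.5,307,61]);u=np.array([np.cos(np.radians(-5)),np.sin(np.radians(-5)),0])
for k in(45,-45): print(proj(s,c+k*u))
cv2.imwrite("pics/m4.png",crop(s["img"],140,0,266,200,3))
```

```text
[357.06141244 317.08483717 193.47917902] [ 1.79890828e+02  1.47018791e-01 -4.83541234e+00] 22.736272339358795
[286.5430158  -17.41440029]
[285.78043846 127.61289052]
```

View pics/m4.png

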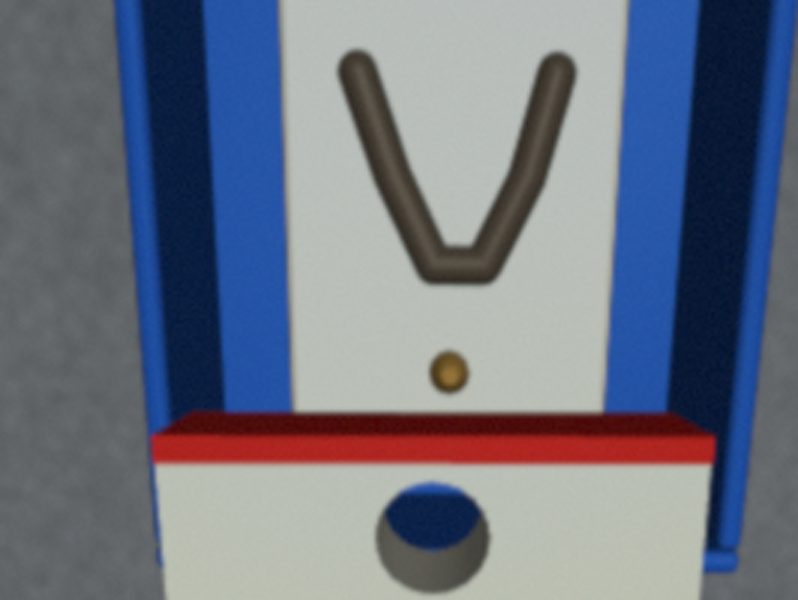

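The wrist crop shows the small dowel's tip at full-frame (289,123) and the held part's big hole at (284,179), square to the tool. I'll back off and rise to see both dowels.

>>> step_arm(
  targets=[
    [[-10,1,20,0,0,0],[-25,2,45,0,0,0],[-40,3,65,0,0,0],[-50,4,80,0,0,0],[-50,4,80,0,0,0],[-50,4,80,0,0,0],[-50,4,80,0,0,0]],
  ],
)

```text
time: 12.78
tool_pos: [309.6, 319.8, 273.9]
tcp_rot: [179.9, 0.0, -5.1]
ft_force: [-0.0, 0.0, -5.2]
finger_gap: 22.6
grip_force: 79.6
```

Run:
```python
from h import *
from bench import r
x=r.sense();print(x["tool_pos"],x["tcp_rot"])
s=snap("wrist","w5")
c=np.array([458.5,307,61]);u=np.array([np.cos(np.radians(-5)),np.sin(np.radians(-5)),0])
for k in(45,-45): print(proj(s,c+k*u))
cv2.imwrite("pics/m5.png",crop(s["img"],185,0,200,150,4))
```

```text
[309.56708178 319.7634681  273.94132716] [ 1.79925935e+02  3.73326222e-02 -5.05926049e+00]
[283.35018965 -54.94821511]
[283.4252009   64.72461938]
```

View pics/m5.png

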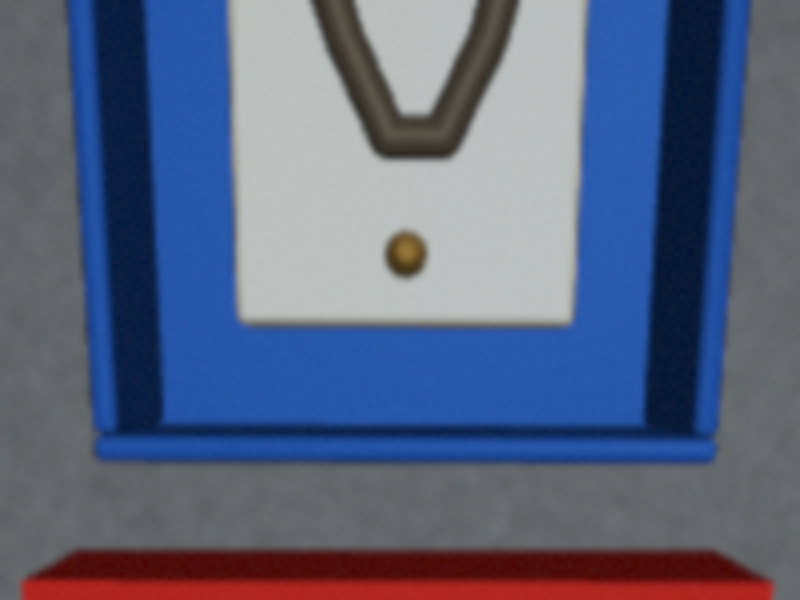

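Small dowel tip at full-frame (286,63), block near corners at (245,80) and (328,80). The block edge runs parallel to the held part's red face. Computing offsets.

Run:
```python
from h import *
a=load("w4");b=load("w5");t=load("t3")
A=lambda x,y:((x+.5)/3-.5+140,(y+.5)/3-.5); B=lambda x,y:((x+.5)/4-.5+185,(y+.5)/4-.5)
print("small tip tri",tri((a,A(449,372)),(b,B(406,252))),on(a,A(449,372),61),on(b,B(406,252),61))
q=[on(b,B(*p),46) for p in((239,321),(574,321),(230,0),(588,0))];print(np.round(q,1))
for i,j in((0,2),(1,3),(1,0)): d=q[j]-q[i];print(np.degrees(np.arctan2(d[1],d[0])))
q2=[on(a,A(*p),46) for p in((292,400),(605,400),(278,0),(628,0))];print(np.round(q2,1))
for i,j in((0,2),(1,3)): d=q2[j]-q2[i];print(np.degrees(np.arctan2(d[1],d[0])))
rim=[on(b,B(*p),74) for p in((98,450),(715,450))];print("rim",np.round(rim,1),"mid",np.mean(rim,0))
# held hole, commanded TCP of w4
h=on(a,A(433,537),195.3-27);print("hole",h)
red=[on(a,A(*p),195.3-27) for p in((154,463),(714,463))];d=red[0]-red[1];print("red top edge",red,np.degrees(np.arctan2(d[1],d[0]))-90)
# top view dowels at tips
big=on(t,((673-560)/2+60,(300-240)/2+170),61);sm=on(t,((660-560)/2+60,(377-240)/2+170),61);print("top",big,sm,(big+sm)/2)
```

```text
small tip tri [415.65118979 308.18962503  54.65239914] [416.20831014 308.16720433  61.        ] [415.18957907 308.36885459  61.        ]
[[404.7 348.8  46. ]
 [397.8 269.8  46. ]
 [471.1 342.6  46. ]
 [464.2 263.6  46. ]]
-5.377846029482103
-5.353873903101995
84.96707253094482
[[411.3 348.3  46. ]
 [404.6 269.   46. ]
 [500.2 340.2  46. ]
 [493.6 261.1  46. ]]
-5.229737491292523
-5.107575726336859
rim [[379.4 380.7  74. ]
 [367.3 243.1  74. ]] mid [373.38443864 311.93024733  74.        ]
hole [402.67330992 313.41970187 168.3       ]
red top edge [array([416.67086929, 351.76353619, 168.3       ]), array([410.01872015, 272.97524765, 168.3       ])] -4.826075986850583
top [501.09464664 296.76056812  61.        ] [411.84199495 304.64483741  61.        ] [456.46832079 300.70270277  61.        ]
```

>>> step_arm(
  targets=[
    [[25,-3,0,0,0,0],[55,-6,0,0,0,0],[90,-10,-5,0,0,0],[120,-13,-20,0,0,0],[142,-15,-45,0,0,0],[151,-16.5,-75,0,0,0],[151,-16.5,-100,0,0,-0.003],[151,-16.5,-122,0,0,-0.003],[151,-16.5,-138,0,0,-0.003],[151,-16.5,-148,0,0,-0.003],[151,-16.5,-152,0,0,-0.003],[151,-16.5,-152,0,0,-0.003]],
  ],
)

```text
time: 13.83
tool_pos: [459.4, 303.4, 121.6]
tcp_rot: [179.9, 0.1, -5.2]
ft_force: [0.4, 0.2, -3.6]
finger_gap: 22.9
grip_force: 79.4
```

>>> step_arm(
  targets=[
    [[0,0,0,0,0,0],[0,0,-1,0,0,0],[0,0,-2.5,0,0,0],[0,0,-4,0,0,0],[0,0,-5.5,0,0,0],[0,0,-7,0,0,0],[0,0,-8.5,0,0,0],[0,0,-10,0,0,0],[0,0,-11,0,0,0],[0,0,-11,0,0,0]],
  ],
)

```text
time: 14.67
tool_pos: [459.8, 304.1, 111.9]
tcp_rot: [180.0, 0.0, -5.2]
ft_force: [0.3, 0.4, -3.0]
finger_gap: 23.2
grip_force: 79.4
```

No contact force at 4 mm below the dowel tips, so the dowels are in the holes. Continuing down.

>>> step_arm(
  targets=[
    [[0,0,-1.5,0,0,0],[0,0,-3,0,0,0],[0,0,-4.5,0,0,0],[0,0,-6,0,0,0],[0,0,-7.5,0,0,0],[0,0,-9,0,0,0],[0,0,-9,0,0,0]],
  ],
)

```text
time: 15.25
tool_pos: [459.9, 304.0, 102.8]
tcp_rot: [180.0, 0.0, -5.2]
ft_force: [-1.0, -0.1, -5.1]
finger_gap: 23.1
grip_force: 79.4
```

>>> step_arm(
  targets=[
    [[0,0,-1,0,0,0],[0,0,-2,0,0,0],[0,0,-3,0,0,0],[0,0,-4,0,0,0],[0,0,-4,0,0,0],[0,0,-4,0,0,0]],
  ],
)

```text
time: 15.75
tool_pos: [460.3, 304.3, 99.8]
tcp_rot: [-180.0, -0.0, -5.2]
ft_force: [-3.0, -2.0, 4.6]
finger_gap: 22.8
grip_force: 80.6
```

>>> step_arm(
  targets=[
    [[0,0,-1,0,0,0],[0,0,-2,0,0,0],[0,0,-3,0,0,0],[0,0,-4,0,0,0],[0,0,-5,0,0,0],[0,0,-5,0,0,0],[0,0,-5,0,0,0],[0,0,-5,0,0,0]],
  ],
)

```text
time: 16.42
tool_pos: [460.3, 304.4, 95.2]
tcp_rot: [-180.0, -0.0, -5.2]
ft_force: [-5.0, -2.9, 10.1]
finger_gap: 23.2
grip_force: 81.1
```

Run:
```python
from h import *
from bench import r
x=r.sense();print(x["tool_pos"],x["ft_force"],x["wrist_torque"],x["tcp_rot"])
t=snap("top","t6");s=snap("scene","s6");w=snap("wrist","w6")
m=np.zeros((600,800,3),np.uint8)
m[:300,:400]=crop(t["img"],60,165,100,75,4);m[:300,400:]=crop(s["img"],380,190,100,75,4);m[300:,:400]=crop(w["img"],80,60,400,300,1);m[300:,400:]=crop(t["img"],130,80,200,150,2)
cv2.imwrite("pics/m6.png",m)
```

```text
[460.34161731 304.35173789  95.2146657 ] [-4.96931299 -2.88019574 10.05419087] [-0.56524935  0.81497588 -0.03331984] [-1.79978741e+02 -3.32736284e-02 -5.16637978e+00]
```

View pics/m6.png

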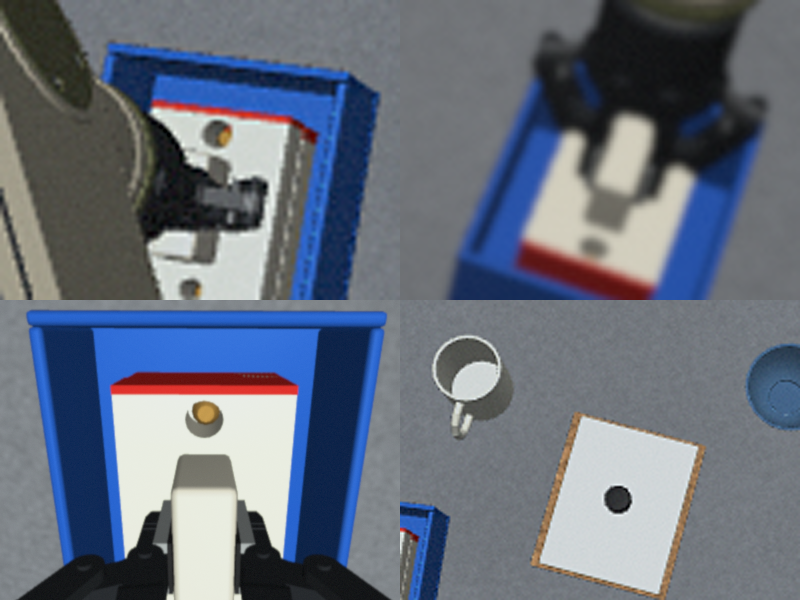

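Both dowels are in their holes (wrist crop (206,413)) and the lid, mug and bowl are in place. I'll ease the sideways load and press the last bit.

>>> step_arm(
  targets=[
    [[-0.4,-0.2,0,0,0,0],[-0.8,-0.5,0,0,0,0],[-0.8,-0.5,-0.5,0,0,0],[-0.8,-0.5,-1,0,0,0],[-0.8,-0.5,-1.5,0,0,0],[-0.8,-0.5,-1.5,0,0,0],[-0.8,-0.5,-1.5,0,0,0],[-0.8,-0.5,-1.5,0,0,0]],
  ],
)

```text
time: 17.23
tool_pos: [460.3, 304.3, 94.4]
tcp_rot: [-179.9, -0.1, -5.2]
ft_force: [-4.7, -1.4, 10.1]
finger_gap: 23.0
grip_force: 81.2
```

>>> step_arm(
  targets=[
    [[-0.5,-0.2,0,0,0,0],[-1,-0.3,0,0,0,0],[-1,-0.3,-0.5,0,0,0],[-1,-0.3,-1,0,0,0],[-1,-0.3,-1.5,0,0,0],[-1,-0.3,-1.5,0,0,0],[-1,-0.3,-1.5,0,0,0],[-1,-0.3,-1.5,0,0,0],[-1,-0.3,-1.5,0,0,0]],
  ],
)

```text
time: 17.98
tool_pos: [460.2, 304.3, 93.5]
tcp_rot: [-179.9, -0.2, -5.2]
ft_force: [-0.0, 0.1, 11.0]
finger_gap: 23.2
grip_force: 81.3
```

>>> step_arm(
  targets=[
    [[0,0,-0.4,0,0,0],[0,0,-0.8,0,0,0],[0,0,-0.8,0,0,0],[0,0,-0.8,0,0,0],[0,0,-0.8,0,0,0],[0,0,-0.8,0,0,0],[0,0,-0.8,0,0,0],[0,0,-0.8,0,0,0]],
  ],
)

```text
time: 18.65
tool_pos: [460.3, 304.3, 92.8]
tcp_rot: [-179.9, -0.2, -5.2]
ft_force: [-0.8, -0.6, 12.7]
finger_gap: 23.2
grip_force: 81.4
```

```bash
python3 -c "
from bench import r
print(r.hand_in())"
```

```text
the job is handed in; nothing more can be done
None
```

I handed the job in at about 18.7 s: the lid sits knob up, centred on the mat, and the upper half is on both dowels, red ends together, still gripped and pressed at 12.7 N (about 8–9 mm of the 10 mm travel, estimated from force and tool height); I left the mug and bowl alone.

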